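Post the transformer through the chute flap

ROBOT

A 6-joint arm with a two-finger parallel gripper is mounted at the origin on a cart in front of the work surface, level with it; the furniture and walls round the work are solid. World frame = base frame: x ahead of the robot, y to its left, z up, the work surface at z = 0. Lengths are in m, angles in rad, forces in N, time in s.
With the tool pointing down it reaches from about 0.35 to 0.8 m from the base axis. Payload 7.3 kg.
Tool frame: the origin (TCP) lies between the finger pads; the fingertips stand 25 mm ahead of it and the grasp point (between the pads) lies 6 mm ahead of it (r.tip_extent is the distance from the TCP to the fingertips, in m); z points along the fingers, y is the line along which they close (so a half turn about z gives the same grasp; the last joint's range is limited). The gripper opens to 85 mm and grips with 20 to 120 N. Pads are 22 mm wide; open, the fingers measure 114 mm over their backs; the gripper's body (76 mm by 85 mm) begins 54 mm behind the grasp point. The pads swing forward as they close: fully open they stand 13 mm farther back than shut.
Start: joints at [-1.256, 0.342, 1.524, -0, 1.275, -0.146], TCP at [0.233, -0.47, 0.256] pointing down, gripper open.
Joint ranges: [-2.53, 2.53], [-0.77, 2.02], [0.04, 2.7], [-1, 4.14], [0.28, 2.66], [-3.11, 3.11]. Speed limits (rad/s): [2.57, 2.57, 3.14, 3.14, 3.14, 3.14].

INTERFACE

Orientations are given as a unit quaternion [x, y, z, w].
In Python, from workcell import r, command_gripper, optics gives the robot as it stands. The module is installed in compiled form; this text tells all that it offers. Calls block until the motion is done:
- r.reach(position, orientation): joint-space move of the TCP to a pose.
- r.move_straight(position, orientation=None, speed=0.15, max_force=None): straight line of the TCP; orientation=None keeps the orientation; speed is the mean speed in m/s. With max_force (N) it stops when the force on the tool has changed by that much, and returns True; else False.
- r.movej(angles): joint-space move.
- command_gripper(opening, force=None): finger opening in m; force is the grip in N (None keeps the last); returns when the fingers have stopped.
- r.hold(seconds).
- r.solve_ik(position, orientation): joint angles nearest the present ones, or None.
- r.read_state(): the state.
- optics.get_image(name): name is "scene" or "top" or "wrist"; returns (picture, depth): 400x640x3 uint8, red, green, blue; 400x640 float32, m along the optical axis (not along the pixel's ray), 0 where there is no reading.
- optics.camera_model(name): a dict with "K" (3x3 intrinsics, pixels), "R" (3x3) and "t" (3): a world point X has camera coordinates R X + t; the wrist camera has in their place "tool_from_camera" (4x4, takes a point from camera to tool coordinates, whose origin is the TCP and whose axes are the flange's). Camera axes: x right, y down, z forward; pixel columns grow to the right and rows downward; lengths in m; the calibration is good to about 2 mm. The wrist camera is an equidistant fisheye: a pixel r from the principal point sees the ray r / f radians off the axis. A picture is of the moment at which its call begins: read the wrist's pose just before it. camera_model takes no time and is no camera call.
A pose or a line that the arm cannot do raises r.PlanningError and nothing moves.
- r.finish_job(): hands the job in; it is judged then, once.
The state is a dict: "time_s": time; "joint_positions": joint angles; "dq": joint speeds; "tau": joint torques, N m; "eef_pos": TCP position; "eef_rot": TCP orientation; "contact_force": force on the tool from outside, world axes, zero at the start; "torque": the same for the moment, N m; "grip_width": finger opening in m; "grip_force": force on a finger pad.
Only numpy, scipy, OpenCV 4.12 (cv2) and the standard library are available. Lean on these libraries where they do the work, as an engineer would, in place of code of your own. Each camera call takes 0.05 s, during which the arm holds its last target. There are 200 camera calls.

TASK

Push the small yellow-and-black transformer along the feed deck, so that it swings the hanging orange flap open and drops into the catch space of the parts chute, then draw back so that the flap falls fully shut behind it. Only push it gently with the fingertips: do not pinch or lift it, do not force the chute, and leave the capacitor, the tape roll and the circuit board beside it where they are.

Things in the scene. Friction and masses are not known exactly. Their poses are not given: they have to be found in the camera images.
- chute: blue parts chute fixed to the bench, 300 x 110 mm, 143 mm high. Origin on the bench under the flap; x = feed direction (roughly to the robot's left), z up. Aluminium feed deck, top 70 mm above the bench, from x = -148 mm (open end) to its lip at x = +12. Lane 90 mm wide (y -45 to 45), between rails rising 14 mm above the deck from x = -146 to -8
- flap_hinge (a point): middle of the flap's hinge pin, in the doorway at the chute's x = 0, 62 mm above the deck. Doorway: two posts 90 mm apart and a header bar, each 12 mm deep in x; header underside 66 mm, the flap's hinge knuckles down to 57 mm above the deck. Behind it clear plastic sides and a flat clear roof (top 141 mm above the bench)
- flap_edge (a point): middle of the lower edge of the flap; when shut it hangs 3 mm above the deck, straight below the hinge
- flap (a joint): orange flap, 86 mm wide, 59 mm from hinge to lower edge, 3 mm thick, 30 g, hanging from its top edge: 0 rad = shut (straight down, on its stop), grows as the lower edge is pushed in the chute's +x direction, at most 1.45; it swings only inwards and falls shut by its own weight within about a second
- deck_lip (a point): middle of the far end of the feed deck, on its top. Beyond it a ramp falls at 50 degrees. A part goes over by itself once its centre is 5 to 15 mm past this lip; its rear face is then about in the plane of the flap or just past it, so the pushing tips must go in a little below the header: slant the fingers forward, tips first
- transformer_centre (a point): centre of the small transformer (black core, yellow winding), 36 x 36 x 26 mm high, about 60 g, standing loose on the feed deck in the lane, somewhat turned; the point is 13 mm above its underside. It slides when pushed low down
- big_capacitor: dark blue upright capacitor, 22 mm in diameter, 32 mm high, loose on the bench; origin at the centre of its underside. Leave alone
- tape_roll: roll of brown paper tape lying flat, 54 mm in diameter, 18 mm high, loose on the bench; origin at the centre of its underside. Leave alone
- relay_board: small green circuit board with relays, 50 x 70 mm, 17 mm high, loose on the bench; origin at the centre of its underside. Leave alone
- catch (a point): middle of the catch floor behind the ramp, 8 mm above the bench; a clear back wall ends it at the chute's x = 144 mm
Not all that is in view belongs to the job. Of the things like the part that bears transformer_centre, leave any that is green, purple or red; of the rest the larger one is meant.

How it is judged:
On the way:
1. the transformer, pushed into the doorway along the deck, has swung the flap open (value of joint flap above 0.35 rad and x of transformer_centre in the frame of chute between -0.01 and 0.06 m and height (world z) of transformer_centre above 0.06 m), for 0.05 s.
At the end, for the whole second after the job is handed in: the transformer lies at rest in the catch space behind the flap (its centre 40 to 144 mm beyond the hinge line, between the side walls and below 50 mm above the bench), the flap hangs shut (within 0.06 rad), and the capacitor, tape roll and circuit board are within 15 mm of where they stood (x of transformer_centre in the frame of chute between 0.04 and 0.144 m and y of transformer_centre in the frame of chute between -0.045 and 0.045 m and height (world z) of transformer_centre below 0.05 m and linear speed of transformer below 0.02 m/s and value of joint flap below 0.06 rad and distance of each of big_capacitor, tape_roll, relay_board from where it was at the start of the episode below 0.015 m); the robot touches nothing.
It fails at once if the transformer is lifted (its centre more than 25 mm above its height on the deck) (height (world z) of transformer_centre above 0.108 m).
It fails at once if the transformer is pinched or rammed (more than 15 N from the fingers) (contact force between the fingers and transformer above 15 N).
It fails at once if the chute or its flap is forced (more than 30 N from the robot) (contact force between any of the arm, the fingers and chute above 30 N).
It fails at once if a bystander is knocked away (more than 30 mm) (distance of any of big_capacitor, tape_roll, relay_board from where it was at the start of the episode above 0.03 m).
It also fails if it takes over 48 s, if anything falls off the work surface, if the arm or the gripper's body presses on something with over 40 N, if the wrist force passes 120 N, or if a joint passes its speed limit or range.

## Working session

There is one attempt and no reset: what is moved stays moved. The work goes in short steps, each a Python script; the robot and the scene stay as the last script left them, time stands still between calls to the robot, and variables do not carry over. Pictures are saved under pics/ and viewed, at most 10 in all, crops included, and the job is handed in when it is done.

```bash
mkdir -p pics; python3 - <<'E'
from workcell import r,optics
import cv2,numpy as np
for n in("scene","top"):
    p,d=optics.get_image(n); cv2.imwrite(f"pics/{n}0.png",p[:,:,::-1]); np.savez(f"pics/{n}0.npz",p=p,d=d,**{k:v for k,v in optics.camera_model(n).items() if k in("K","R","t")})
    c=optics.camera_model(n); print(n,c["K"],c["R"],c["t"])
print(r.read_state()["time_s"],r.tip_extent,r.read_state()["eef_rot"])
E
```

```text
scene [[418.1435726    0.         317.30541028]
 [  0.         418.1435726  202.41232982]
 [  0.           0.           1.        ]] [[-0.87532304 -0.48334519 -0.01367496]
 [-0.33875754  0.63316924 -0.69594543]
 [ 0.34504044 -0.60454458 -0.71796445]] [0.53465385 0.22964149 0.80332067]
top [[398.12430756   0.         320.38066262]
 [  0.         398.12430756 197.30587897]
 [  0.           0.           1.        ]] [[-0.0087892  -0.99957066 -0.02795084]
 [-0.9901831   0.01259929 -0.13920738]
 [ 0.13949977  0.02645293 -0.98986871]] [0.11825406 0.60123475 0.86224831]
0.1 0.025 [ 9.73576259e-01  2.28361178e-01 -6.03098324e-05 -6.60605865e-04]
```

View pics/top0.png

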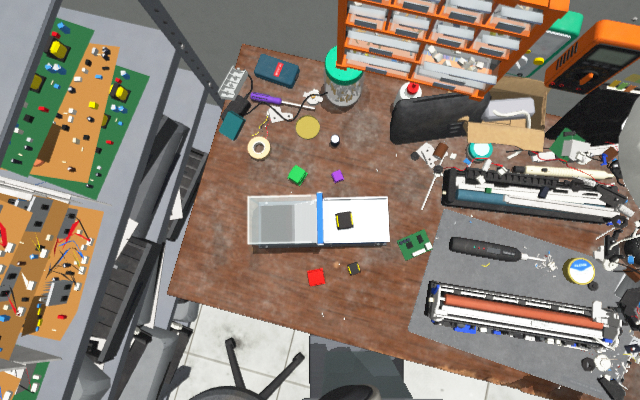

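View pics/scene0.png

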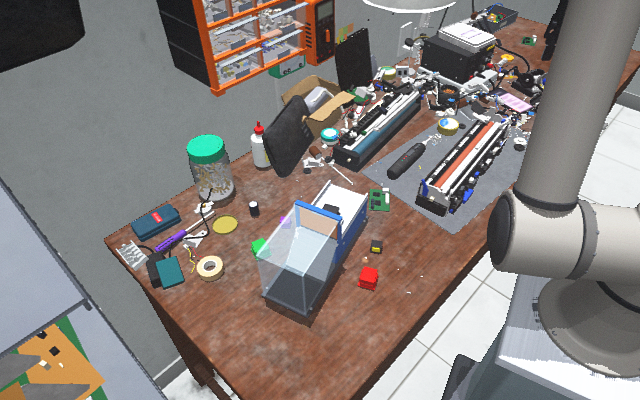

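Top view: the chute spans (248–389, 195–245) with its doorway bar at about x=320. Candidates for the transformer are yellow/black on the deck (345,220), a smaller yellow/black one on the bench (353,268), green (297,174), purple (337,176) and red (316,278). I choose the one on the deck and will check it in a crop.

```bash
python3 - <<'E'
import cv2,numpy as np
z=np.load("pics/top0.npz");p=z["p"]
c=p[185:285,240:400,::-1]
cv2.imwrite("pics/crop1.png",cv2.resize(c,None,fx=5,fy=5,interpolation=cv2.INTER_CUBIC))
d=z["d"];K,R,t=z["K"],z["R"],z["t"]
v,u=np.mgrid[0:400,0:640]
P=np.stack([(u-K[0,2])*d/K[0,0],(v-K[1,2])*d/K[1,1],d],-1); W=(P-t)@R
np.save("pics/W.npy",W)
for q in [(345,220),(370,220),(360,205),(375,235),(330,205),(320,200),(320,220),(320,240),(353,268),(270,220),(300,220)]: print(q,W[q[1],q[0]].round(4))
E
```

```text
(345, 220) [0.5458 0.0585 0.0957]
(370, 220) [0.5474 0.0031 0.0696]
(360, 205) [0.581  0.0239 0.0666]
(375, 235) [ 0.5146 -0.0067  0.0711]
(330, 205) [0.5815 0.0901 0.0695]
(320, 200) [0.5829 0.1099 0.1436]
(320, 220) [0.5425 0.1103 0.1427]
(320, 240) [0.5024 0.1105 0.1464]
(353, 268) [0.4426 0.0398 0.0221]
(270, 220) [0.5437 0.2113 0.1418]
(300, 220) [0.5432 0.1508 0.1392]
```

View pics/crop1.png

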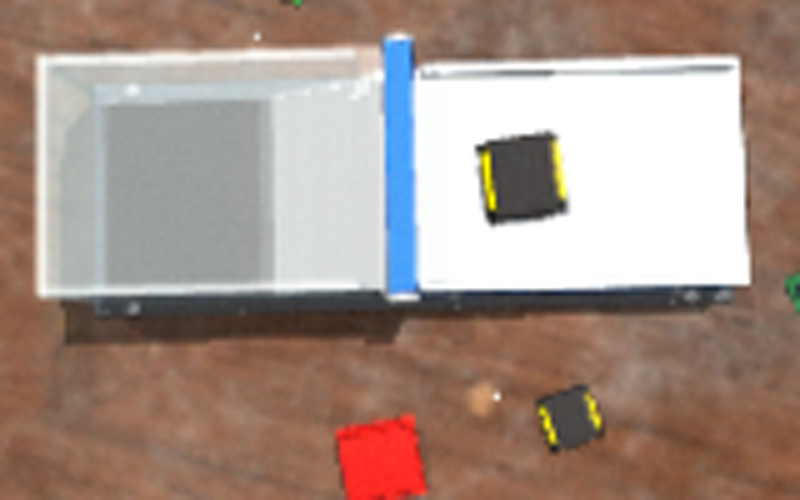

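Crop: the larger yellow/black block on the deck has its top centred at crop (522,178), i.e. full image (344.4,220.6). It stands in the lane, turned about 8°. The one at (570,418) is off the chute and smaller, so the choice holds.

```bash
cat > h.py <<'E'
import numpy as np
from scipy.spatial.transform import Rotation as Ro
z=np.load("pics/top0.npz");K,R,t=z["K"],z["R"],z["t"]
def px(cu,cv_,h):
    u,v=240+(cu+.5)/5-.5,185+(cv_+.5)/5-.5
    d=R.T@np.array([(u-K[0,2])/K[0,0],(v-K[1,2])/K[1,1],1]);o=-R.T@t
    return o+d*(h-o[2])/d[2]
E
python3 - <<'E'
from h import *
from workcell import r,optics
A=[px(398,37,.143),px(403,297,.143)]; print("hdr",A,np.linalg.norm(A[0]-A[1]))
B=[px(38,56,.141),px(38,297,.141)]; print("roof end",B,np.linalg.norm(B[0]-B[1]))
C=[px(738,58,.084),px(749,286,.084)]; print("open end",C,np.linalg.norm(C[0]-C[1]))
T=[px(a,b,.096) for a,b in((478,145),(555,133),(567,212),(490,223))]; print("T",np.round(T,4),[np.linalg.norm(T[i]-T[i-1]).round(4) for i in range(4)])
mA,mB,mC,c=[np.mean(q,0) for q in(A,B,C,T)]
e=(mB-mC)[:2];print("len",np.linalg.norm(e));e/=np.linalg.norm(e);n=np.array([-e[1],e[0]])
hd=(A[0]-A[1])[:2];hd/=np.linalg.norm(hd)
print("e",e,"e from hdr",hd, "B dir",(B[0]-B[1])[:2]/.11)
for nm,q in(("hdr",mA),("roof",mB),("open",mC)): print(nm,q, (q-mA)[:2]@e,(q-mA)[:2]@n)
print("transf in chute",(c-mA)[:2]@e,(c-mA)[:2]@n,c)
print(optics.camera_model("wrist")["tool_from_camera"])
E
```

```text
hdr [array([0.59937452, 0.11143088, 0.143     ]), array([0.49461167, 0.11031688, 0.143     ])] 0.10476877535285781
roof end [array([0.59376533, 0.25852545, 0.141     ]), array([0.49604032, 0.25686975, 0.141     ])] 0.09773903775814935
open end [array([ 0.59737096, -0.03395472,  0.084     ]), array([ 0.49924522, -0.03547366,  0.084     ])] 0.09813749970406294
T [[0.5597 0.0791 0.096 ]
 [0.5644 0.0463 0.096 ]
 [0.5308 0.0419 0.096 ]
 [0.5265 0.0745 0.096 ]] [np.float64(0.0335), np.float64(0.0332), np.float64(0.0339), np.float64(0.0329)]
len 0.2924316179901258
e [-0.01164466  0.9999322 ] e from hdr [0.99994347 0.01063287] B dir [0.88840921 0.01505179]
hdr [0.54699309 0.11087388 0.143     ] 0.0 0.0
roof [0.54490282 0.2576976  0.141     ] 0.14683810588728796 0.00038041799682426644
open [ 0.54830809 -0.03471419  0.084     ] -0.14559351210283786 0.00038041799682426644
transf in chute -0.05037509010689833 0.0022384691804487695 [0.54534138 0.06047614 0.096     ]
[[-1.10413825e-04 -9.58030032e-01 -2.86667831e-01  7.21663011e-02]
 [ 9.99999030e-01  2.92227198e-04 -1.36177173e-03 -6.55364256e-04]
 [ 1.38839036e-03 -2.86667704e-01  9.58029071e-01 -1.19437077e-01]
 [ 0.00000000e+00  0.00000000e+00  0.00000000e+00  1.00000000e+00]]
```

```bash
cat >> h.py <<'E'
O=np.array([.547,.111,0.]);E=np.array([-.0115,.99993,0]);Z=np.array([0,0,1.]);N=np.cross(Z,E)
def pose(xl,zb,a=50,y=.002,s=1):
    """leading tip corner at chute x=xl, lowest tip corner zb above deck"""
    a=np.radians(a);z=np.sin(a)*E-np.cos(a)*Z;x=np.cos(a)*E+np.sin(a)*Z
    tip=O+E*(xl-.011*np.cos(a))+N*y+Z*(.070+zb+.011*np.sin(a))
    x=s*x
    return tip-.025*z,Ro.from_matrix(np.c_[x,np.cross(z,x),z]).as_quat()
E
python3 - <<'E'
from h import *
from workcell import r
for a in(45,50):
  for s in(1,-1):
    for xl,zb in((-.10,.12),(-.10,.003),(.02,.003)):
      q=r.solve_ik(*pose(xl,zb,a,s=s)); print(a,s,xl,zb,None if q is None else np.round(q,2))
E
```

```text
45 1 -0.1 0.12 [-0.51  0.58  1.5   0.66  1.53 -0.71]
45 1 -0.1 0.003 [-0.51  0.74  1.59  0.68  1.34 -0.86]
45 1 0.02 0.003 [-0.32  0.7   1.69  0.8   1.2  -0.8 ]
45 -1 -0.1 0.12 [-0.51  0.58  1.5   0.66  1.53  2.43]
45 -1 -0.1 0.003 [-0.51  0.74  1.59  0.68  1.34  2.28]
45 -1 0.02 0.003 [-0.32  0.7   1.69  0.8   1.2   2.34]
50 1 -0.1 0.12 [-0.53  0.62  1.5   0.71  1.58 -0.75]
50 1 -0.1 0.003 [-0.53  0.78  1.57  0.73  1.4  -0.91]
50 1 0.02 0.003 [-0.35  0.73  1.69  0.85  1.26 -0.86]
50 -1 -0.1 0.12 [-0.53  0.62  1.5   0.71  1.58  2.39]
50 -1 -0.1 0.003 [-0.53  0.78  1.57  0.73  1.4   2.23]
50 -1 0.02 0.003 [-0.35  0.73  1.69  0.85  1.26  2.28]
```

```bash
python3 - <<'E'
from h import *
from workcell import r,command_gripper,optics
import cv2
command_gripper(0.0)
r.reach(*pose(-.105,.12))
print(r.move_straight(pose(-.105,.005)[0],speed=.08,max_force=6))
s=r.read_state();print(s["time_s"],s["eef_pos"],pose(-.105,.005)[0],s["contact_force"],s["grip_width"])
a=optics.get_image("scene")[0][170:310,240:420];b=optics.get_image("wrist")[0]
cv2.imwrite("pics/s1.png",np.hstack([cv2.resize(a,(514,400)),b[::1,170:450]])[:,:,::-1])
E
```

```text
False
4.4417 [ 0.54670677 -0.02033436  0.09992472] [ 0.54650919 -0.02023559  0.09949618] [-0.06178303  0.87815947  0.03370706] -0.0004998795707839214
```

View pics/s1.png

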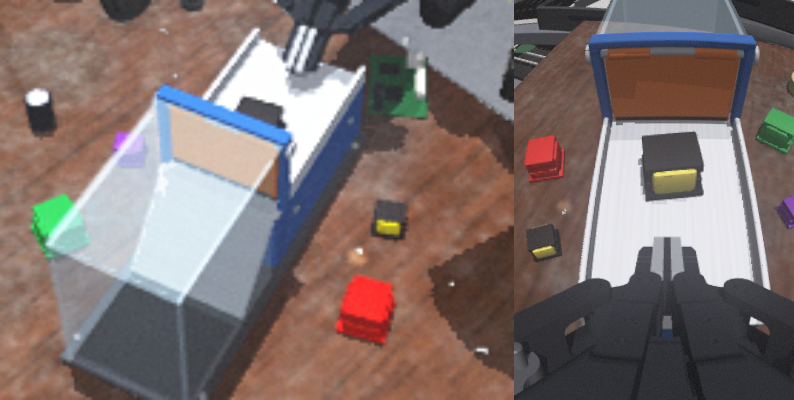

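The wrist view shows the tips (667,250) lined up behind the transformer (672,165), with the lane clear on both sides. Next I push.

```bash
python3 - <<'E'
from h import *
from workcell import r,optics
import cv2
for xl,sp in((-.06,.025),(-.03,.03)):
    f=r.move_straight(pose(xl,.005)[0],speed=sp,max_force=6);s=r.read_state();print(f,s["time_s"],s["eef_pos"]-pose(xl,.005)[0],s["contact_force"])
    if f: break
a=optics.get_image("scene")[0][170:310,240:420];b=optics.get_image("wrist")[0]
cv2.imwrite("pics/s2.png",np.hstack([cv2.resize(a,(514,400)),b[::1,170:450]])[:,:,::-1])
E
```

```text
False 6.4917 [ 3.49241129e-05 -1.05156363e-04 -7.38365973e-06] [ 0.21421514  0.08528889 -0.30349142]
False 7.6417 [ 5.97311832e-05 -1.18786593e-04 -3.88531129e-06] [ 0.38394869 -0.19386409  0.94717214]
```

View pics/s2.png

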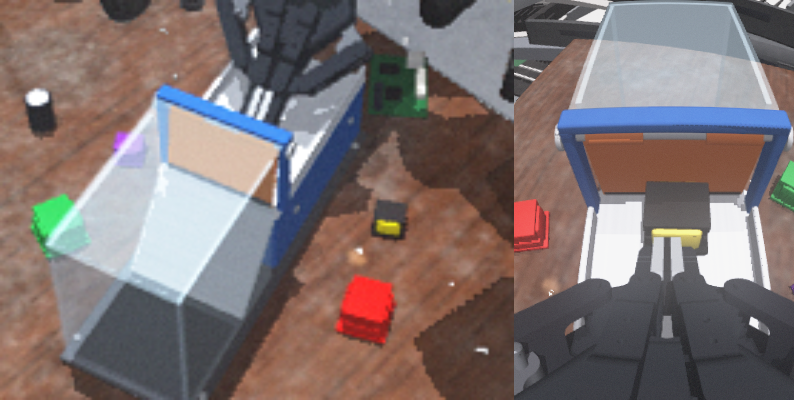

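The transformer is squared against the tips and still in front of the flap, about 5 mm right of the tips (677 vs 668). I shift the tips over and push through.

```bash
python3 - <<'E'
from h import *
from workcell import r,optics
import cv2
y=-.002
r.move_straight(pose(-.037,.005)[0],speed=.05)
r.move_straight(pose(-.037,.005,y=y)[0],speed=.03)
for xl,sp in((-.02,.02),(-.008,.025),(.004,.025),(.010,.02)):
    f=r.move_straight(pose(xl,.005,y=y)[0],speed=sp,max_force=6);s=r.read_state();print(f,s["time_s"],s["eef_pos"]-pose(xl,.005,y=y)[0],s["contact_force"])
    if f: break
r.hold(.4)
a=optics.get_image("scene")[0][170:310,240:420];b=optics.get_image("wrist")[0]
cv2.imwrite("pics/s3.png",np.hstack([cv2.resize(a,(514,400)),b[::1,170:450]])[:,:,::-1])
E
```

```text
False 9.3167 [ 3.89858902e-05 -5.64096920e-05  5.38465625e-06] [0.48533692 0.20770769 0.34303589]
False 9.95 [-6.87249509e-05  1.51745775e-04 -6.50571410e-06] [-0.91366806 -0.47663183  0.45625569]
False 10.5833 [-5.66130177e-05  1.17287262e-04 -3.76343366e-05] [0.5835102  0.49664945 0.10200355]
False 11.0333 [-4.38949850e-05  1.09242215e-04 -4.39899139e-06] [-0.26056732 -0.39140531  0.1400773 ]
```

View pics/s3.png

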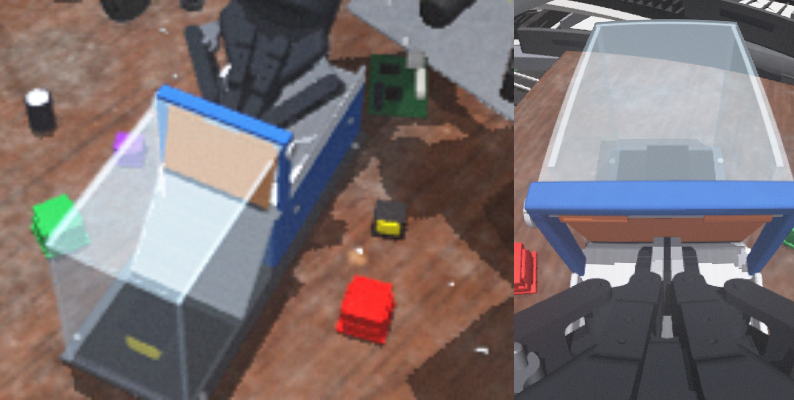

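The transformer has dropped into the catch space (yellow face at scene crop (143,347)), and the tips are still in the doorway. Now I draw back.

```bash
python3 - <<'E'
from h import *
from workcell import r,optics
import cv2
y=-.002
r.move_straight(pose(-.10,.006,y=y)[0],speed=.06)
r.move_straight(pose(-.12,.13,y=y)[0],speed=.12)
r.hold(1.5)
s=r.read_state();print(s["time_s"],s["contact_force"])
a=optics.get_image("scene")[0][170:310,240:420];b=optics.get_image("wrist")[0]
p,d=optics.get_image("top");cv2.imwrite("pics/top4.png",p[:,:,::-1])
m=np.abs(p.astype(int)-z["p"]).sum(2)
for n,(u,v) in dict(cap=(335,141),tape=(258,148),board=(414,244)).items(): print(n,m[v-12:v+12,u-15:u+15].mean())
cv2.imwrite("pics/s4.png",np.hstack([cv2.resize(a,(514,400)),b[::1,170:450]])[:,:,::-1])
E
```

```text
16.2167 [ 0.11982872  0.61106842 -0.21304102]
cap 14.748611111111112
tape 14.916666666666666
board 123.98055555555555
```

View pics/s4.png

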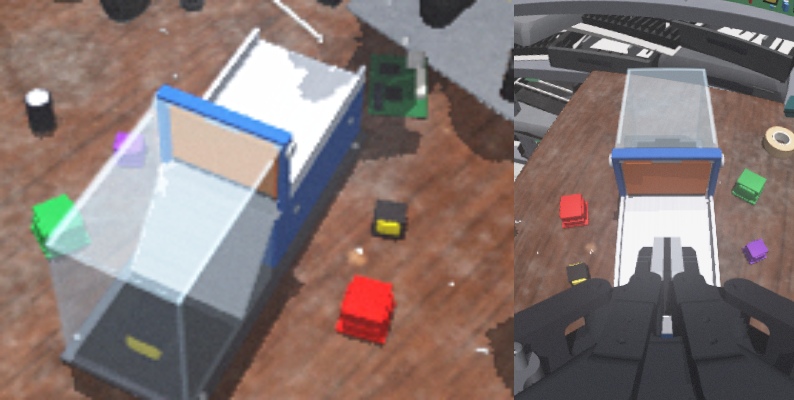

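The flap hangs shut, the transformer lies in the catch space at (143,347), and the board and capacitor stand where they were in the scene view. The top-view change at the board comes from the arm covering or shading it.

```bash
python3 -c "
from workcell import r
print(r.finish_job())"
```

```text
the job is handed in; nothing more can be done
None
```

The transformer was pushed through the flap into the catch space, the flap hangs shut behind it, the capacitor, tape roll and board look unmoved, and the job was handed in at about 16 s; no verdict was returned.

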